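# Fit the axle of the paper-roll dispenser

### The job

The new paper roll already lies in the dispenser's cradle. Pick up the loose axle by its black grip, thread its tapered rod through the near (left) cheek, the roll's core and the far (right) cheek, and press the red collar home on the near cheek with about 15 N for half a second; never load the dispenser or roll with more than 25 N. Then let go, leaving the axle in place, and do not disturb the mug, salt jar, stack of lids or coffee pod standing nearby.

Things in the scene. Friction and masses are not known exactly. Their poses are not given: they have to be found in the camera images.
- dispenser: fixed dispenser: dark base 112 x 140 x 10 mm (x, y, z), two metal cheeks 56 wide, 14 thick, top at z = 82, nominally at y = 43 to 57 (near) and -57 to -43 (far), each with a 15 mm bore along y at x = 0, z = 58. Both are clamped on one slide, off nominal by up to 4.5 mm in x, 3.5 in z, 0 to 10 toward -y, not measured. Origin: underside centre; +y: side where the axle enters
- near_bore (a point): nominal centre of the near bore at the near cheek's outer (+y) face, where the collar seats; axes of the dispenser. The real bore (in a black ring, straight-edged) is off by up to 4.5 mm in x and 3.5 mm in z either way and lies 0 to 10 mm farther along -y, by the same amount at both cheeks: feel for it
- far_bore (a point): nominal centre of the far bore at that cheek's outer (-y) face, 114 mm beyond near_bore along -y; axes of the dispenser; off by the same amount as near_bore
- roll: white paper roll, 68 mm diameter, 70 long, 0.18 to 0.35 kg, loose on two cradle bars between the cheeks, a little play along y. Core hole 26 mm in diameter along its y axis; origin at its centre. Core axis rests 3 mm below the bores' nominal axis, so a rod in line with the real bores passes the core
- axle: loose axle, 212 mm long, 0.16 kg, lying on the worktop. From -y to +y: smooth metal rod (friction about 0.3) 12 mm diameter, 130 long, last 12 tapered to a flat 7 mm end; red collar 30 x 10 x 30; black square grip 18 x 18, 60 long; red end cap 30 x 12 x 30. Axis 15 mm above the underside. Origin: underside, below mid-grip; rod points to -y; centre of mass in the grip
- axle_grip (a point): middle of the black grip, on the rod's axis; same axes as the axle
- axle_collar (a point): centre of the collar's front face (the face that seats on the near cheek), on the rod's axis, 40 mm from axle_grip towards the tip
- axle_tip (a point): centre of the rod's front end, on its axis, 130 mm beyond axle_collar
- mug_b: green and white mug, bystander, 78 x 116 x 101 mm, upright on the worktop; origin under its centre
- salt_jar: glass salt jar with black lid, bystander, 45 mm diameter, 105 mm high; origin under its centre
- lid_stack: stack of white cup lids, bystander, 97 mm diameter, 80 mm high; origin under its centre
- pod_3: white coffee pod, bystander, 51 mm diameter, 44 mm high; origin under its centre

How it is judged:
By the outcome, as a careful person would: the job done as asked, in the order asked, and still so for the second after the job is handed in, with the robot touching nothing.
It also fails if it takes over 58 s, if anything falls off the work surface, if the arm or the gripper's body presses on something with over 40 N, if the wrist force passes 120 N, or if a joint passes its speed limit or range.

### The arm

A 6-joint arm with a two-finger parallel gripper is mounted at the origin on a cart in front of the work surface, level with it; the furniture and walls round the work are solid. World frame = base frame: x ahead of the robot, y to its left, z up, the work surface at z = 0. Lengths are in mm, angles in degrees, forces in N, time in s.
With the tool pointing down it reaches from about 275 to 850 mm from the base axis. Payload 5.2 kg.
Tool frame: the origin (TCP) lies at the centre of the arm's flange, where the gripper is bolted on; the fingertips stand 173 mm ahead of it and the grasp point (between the pads) lies 155 mm ahead of it; z points along the fingers, y is the line along which they close (so a half turn about z gives the same grasp; the last joint's range is limited). The gripper opens to 85 mm and grips with 20 to 120 N. Pads are 22 mm wide; open, the fingers measure 114 mm over their backs; the gripper's body (76 mm by 85 mm) begins 54 mm behind the grasp point. The pads swing forward as they close: fully open they stand 13 mm farther back than shut.
Start: joints at [59.599, 14.817, 87.949, -0, 77.235, -11.62], TCP at [177.057, 520.727, 404.71] pointing down, gripper open.
Joint ranges: [-179.93, 179.93], [-52.35, 119.4], [10.71, 147.94], [-69.91, 249.91], [12.55, 155.21], [-178.61, 178.61]. Speed limits (degrees/s): [147.25, 147.25, 180, 180, 180, 180].

### API

Orientations are given as a 3x3 rotation matrix whose columns are the frame's x, y, z axes.
In Python, from cell import arm gives the robot as it stands.
- The arm moves only by the shell command python3 -m creep 'ROWS'. ROWS is JSON, a list of rows, each a list of 3 entries, a list of its own where there are three numbers: the shift along the tool's x, y, z in m, then the turn about the tool's z in units of 6 degrees (1.0 is 6 degrees), then the finger opening in m, from 0 to 0.0854. A call has 1 to 10 rows; each row is the pose to reach, as a shift and turn from the pose commanded when the call began, along the tool's axes at that moment; what a row does not reach only later rows make up. A row lasts 1/10 s, in which the tool goes at most 50 mm and 8.59 degrees, less where a joint would pass 70% of its speed; a pose out of reach is approached as far as the arm can. A call with a gripper value outside its range is refused whole. The fingers move at their own pace and stop on an object; the grip force is fixed at half the most. Time passes only in rows, so rows that repeat a pose let the fingers close. It gives the time, the measured TCP pose, the force, the opening and the grip force at its end, in the units of the state.
- arm.read_state(): the state, without advancing time (a new reading comes with each control period).
- arm.snapshot(name): name is "scene" or "top"; returns the picture (384x512x3 uint8, blue, green, red); there is no depth.
- arm.camera_model(name): a dict with "K" (3x3 intrinsics, pixels), "camera_from_world" (4x4, takes a point from world to camera coordinates). Camera axes: x right, y up, looking along -z (the intrinsics and any distortion apply to the point x, -y, -z); pixel columns grow to the right and rows downward; lengths in mm; the calibration is good to about 2 mm. A picture is of the moment at which its call begins. camera_model takes no time and is no camera call.
- arm.close_job(): hands the job in; it is judged then, once.
The state is a dict: "time": time; "qpos": joint angles; "joint_vel": joint speeds; "tau": joint torques, N m; "position": TCP position; "tcp_rot": TCP orientation; "ft_force": force on the tool from outside, world axes, zero at the start; "ft_torque": the same for the moment, N m; "grip_width": finger opening in mm; "grasp_force": force on a finger pad.
Only numpy, scipy, OpenCV 4.12 (cv2) and the standard library are available. Lean on these libraries where they do the work, as an engineer would, in place of code of your own. Each camera call takes 0.05 s, during which the arm holds its last target. There are 200 camera calls.

## Working session

There is one attempt and no reset: what is moved stays moved. The work goes in short steps, Python scripts to look and compute and a shell command to move; the robot and the scene stay as the last step left them, time stands still between calls to the robot, and variables do not carry over. Pictures are saved under pics/ and viewed, at most 10 in all, crops included, and the job is handed in when it is done.

```bash
ls; mkdir -p pics
python3 - <<'E'
from cell import arm
import cv2,numpy as np
s=arm.read_state()
for k,v in s.items(): print(k,np.round(v,3).tolist())
for n in("scene","top"):
    cv2.imwrite(f"pics/{n}0.png",arm.snapshot(n)); m=arm.camera_model(n); print(n,{k:np.round(v,4).tolist() for k,v in m.items()})
E
```

```text
pics
time 0.0
qpos [59.599, 14.858, 88.011, 0.002, 77.234, -11.619]
joint_vel [0.084, 0.003, 0.038, -0.006, 0.128, -0.045]
tau [0.001, -44.604, -29.057, -0.0, 0.012, -0.0]
position [176.937, 520.533, 403.882]
tcp_rot [[-0.947, 0.322, -0.001], [0.322, 0.947, -0.002], [0.0, -0.002, -1.0]]
ft_force [-0.601, -0.939, -0.612]
ft_torque [0.055, -0.01, -0.007]
grasp_force 0.0
grip_width 85.458
scene {'K': [[403.1929, 0.0, 254.4718], [0.0, 403.1929, 190.0116], [0.0, 0.0, 1.0]], 'camera_from_world': [[-0.8988, -0.4382, -0.0139, 455.7752], [0.2459, -0.53, 0.8115, -174.3962], [-0.3629, 0.726, 0.5841, -1250.9983], [0.0, 0.0, 0.0, 1.0]]}
top {'K': [[490.7184, 0.0, 255.3372], [0.0, 490.7184, 197.0709], [0.0, 0.0, 1.0]], 'camera_from_world': [[-0.0008, -1.0, -0.006, -2.5502], [0.9977, -0.0012, 0.0682, -539.2643], [-0.0682, -0.0059, 0.9977, -1355.1882], [0.0, 0.0, 0.0, 1.0]]}
```

View pics/scene0.png

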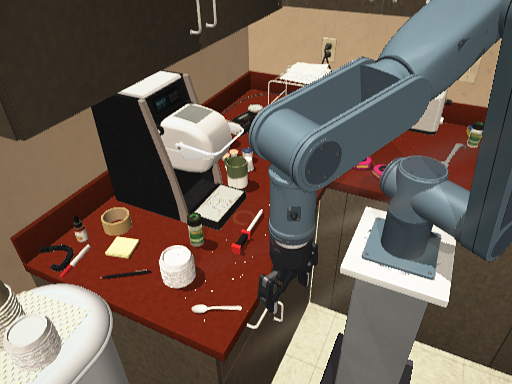

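View pics/top0.png

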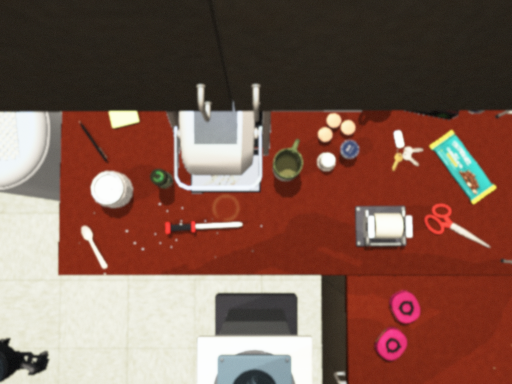

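The scene view shows the axle at about (245,235) and the coffee machine behind it. The top view shows the axle from (166,228) to (242,225) with its rod to the right, and the dispenser at about (383,227).

```bash
cat > h.py <<'E'
from cell import arm
import cv2,numpy as np
def ray(n,u,v,z):
    m=arm.camera_model(n);K=m["K"];T=np.array(m["camera_from_world"]);R,t=T[:3,:3],T[:3,3]
    d=np.linalg.inv(K)@[u,v,1];d=R.T@(d*[1,-1,-1]);c=-R.T@t
    return c+d*(z-c[2])/d[2]
def pix(n,p):
    m=arm.camera_model(n);T=np.array(m["camera_from_world"]);q=T[:3,:3]@np.array(p,float)+T[:3,3]
    q=np.array(m["K"])@(q*[1,-1,-1]);return q[:2]/q[2]
def crop(img,u0,v0,w,h,k,name):
    cv2.imwrite(name,cv2.resize(img[v0:v0+h,u0:u0+w],None,fx=k,fy=k,interpolation=cv2.INTER_CUBIC))
E
python3 - <<'E'
from h import *
i=cv2.imread("pics/top0.png")
a=cv2.resize(i[205:250,155:255],None,fx=8,fy=8,interpolation=cv2.INTER_CUBIC)[:290]
b=cv2.resize(i[195:255,345:425],None,fx=5,fy=5,interpolation=cv2.INTER_CUBIC)
o=np.zeros((600,800,3),np.uint8);o[:290]=a;o[300:600,:400]=b;cv2.imwrite("pics/c1.png",o)
for u,v,z in[(165,228,15),(242,225,15),(358,206,0),(407,247,0),(200,273,0),(288,165,100),(162,178,105)]:print(u,v,ray("top",u,v,z).round(1))
E
```

```text
165 228 [453.1 249.7  15. ]
242 225 [461.3  34.3  15. ]
358 206 [ 514.8 -293.5    0. ]
407 247 [ 399.3 -429.4    0. ]
200 273 [326.9 152.6   0. ]
288 165 [618.5 -90.  100. ]
162 178 [584. 242. 105.]
```

View pics/c1.png

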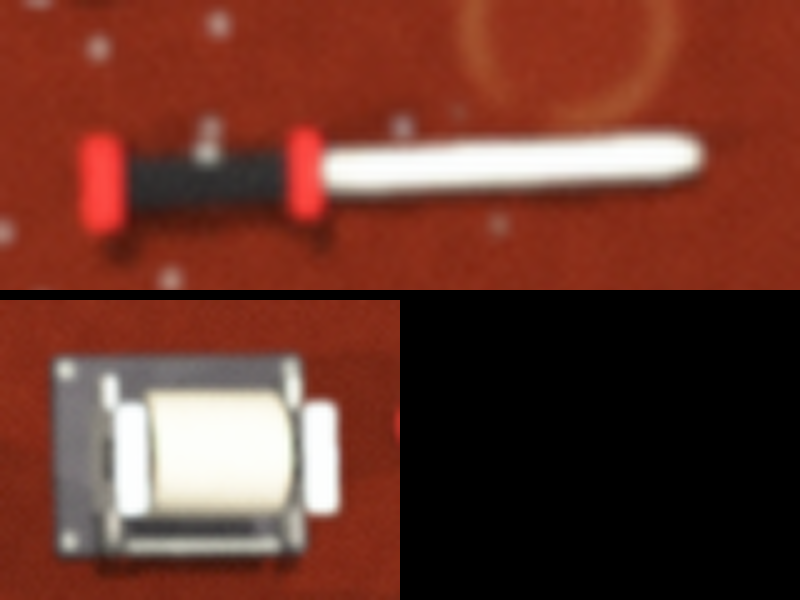

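Run:
```python
from h import *
from scipy.optimize import least_squares
P=lambda c,r,k,u0,v0:np.array([(c+.5)/k-.5+u0,(r+.5)/k-.5+v0])
# axle: cap centre, collar centre, rod tip (local y from grip mid +36,-35,-170) at axis z15 ; silhouettes
obs=[(36,P(102,184,8,155,205)),(-35,P(306,173,8,155,205)),(-170,P(704,154,8,155,205))]
def f(p):
    r=[]
    for y,o in obs:
        r+=list(pix("top",[p[0]-y*np.sin(p[2]),p[1]+y*np.cos(p[2]),15])-o)
    return r
s=least_squares(f,[455,210,0]);print("axle",s.x,np.degrees(s.x[2]),np.round(s.fun,2))
Q=lambda c,r:P(c,r-300,5,345,195)
# dispenser base top corners
for n,c in dict(TL=(52,355),BL=(52,552),TR=(301,355),BR=(307,552)).items(): print(n,ray("top",*Q(*c),10).round(1))
for n,c in dict(nTL=(115,402),nTR=(150,402),nBL=(115,516),nBR=(150,516),fTL=(303,402),fTR=(340,402),fBL=(303,516),fBR=(340,516)).items(): print(n,ray("top",*Q(*c),82).round(1))
print(-np.array(arm.camera_model("scene")["camera_from_world"])[:3,:3].T@np.array(arm.camera_model("scene")["camera_from_world"])[:3,3])
print(pix("scene",[456,-300,58]))
```

```text
axle [4.56246242e+02 2.05518175e+02 4.86618219e-02] 2.7881170157476736 [ 0.62 -0.07  0.46  0.05 -1.08  0.03]
TL [ 515.5 -283.    10. ]
BL [ 405.3 -281.4   10. ]
TR [ 515.3 -422.7   10. ]
BR [ 405.2 -423.7   10. ]
nTL [ 486.8 -301.9   82. ]
nTR [ 486.7 -320.5   82. ]
nBL [ 426.3 -301.    82. ]
nBR [ 426.3 -319.5   82. ]
fTL [ 486.7 -401.7   82. ]
fTR [ 486.6 -421.4   82. ]
fBL [ 426.3 -400.4   82. ]
fBR [ 426.3 -420.    82. ]
[  -1.51051311 1015.49804904  878.58016009]
[298.95644808 153.78275522]
```

The enlarged crop shows:
- **Axle:** cap centre at (167.8,228), collar at (193,226.6) and tip at (243,224).
- **Dispenser base:** columns 355 to 406.
- **Cheek tops:** near about 368 to 375, far about 405 to 413.

From these, the grip is at (456,205.5) with 2.8° of yaw, and the near face is at about (456.5,-304).

```bash
python3 -m creep '[[[-0.18,-0.1,0.05],5.7,0.0854],[[-0.366,-0.208,0.11],11.4,0.0854],[[-0.366,-0.208,0.11],11.4,0.0854],[[-0.366,-0.208,0.11],11.4,0.0854],[[-0.366,-0.208,0.11],11.4,0.0854],[[-0.366,-0.208,0.11],11.4,0.0854],[[-0.366,-0.208,0.11],11.4,0.0854],[[-0.366,-0.208,0.11],11.4,0.0854],[[-0.366,-0.208,0.11],11.4,0.0854],[[-0.366,-0.208,0.11],11.4,0.0854]]'
python3 - <<'E'
from h import *
s=arm.read_state();print(s["position"],s["tcp_rot"],s["qpos"],s["joint_vel"])
i=arm.snapshot("scene");cv2.imwrite("pics/s1.png",i)
o=np.zeros((560,800,3),np.uint8);o[:,:400]=cv2.resize(i[120:190,270:320],None,fx=8,fy=8,interpolation=cv2.INTER_CUBIC)
o[:384,400:]=cv2.resize(i,(512,384))[:,:400]
cv2.imwrite("pics/c2.png",o)
E
```

```text
time: 1.1
position: [458.9, 202.8, 293.2]
tcp_rot: [[-0.044, 0.999, -0.001], [0.999, 0.044, -0.001], [-0.001, -0.001, -1.0]]
ft_force: [-1.1, 0.7, -0.3]
grip_width: 85.4
grasp_force: 0.0
[458.90979084 202.80490225 293.21010438] [[-0.04437531  0.99901422 -0.00118929]
 [ 0.99901408  0.04437369 -0.00135847]
 [-0.00130435 -0.0012484  -0.99999837]] [ 1.11070640e+01  1.60676773e+01  1.03280516e+02 -7.25042450e-02
  6.07336856e+01  8.59924556e+00] [ 3.98148369 -1.81380389  1.00441128  2.02797576  2.13587498  2.72206546]
```

View pics/c2.png

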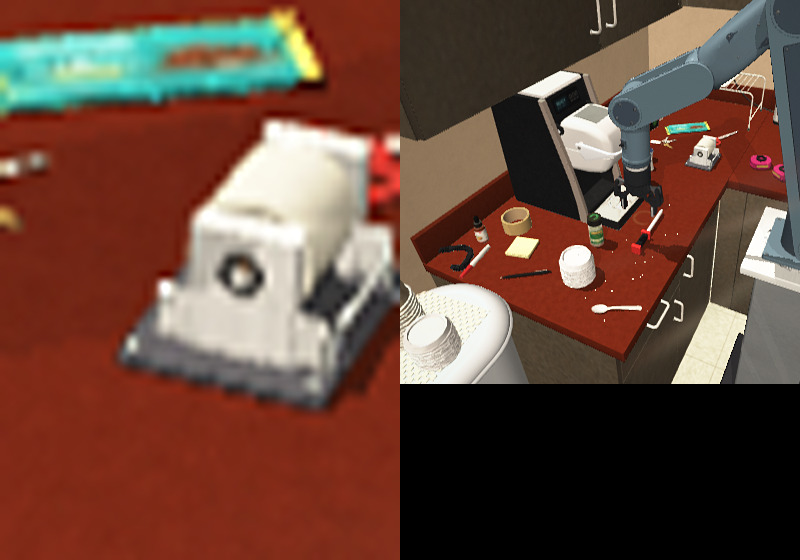

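The crop shows the bore ring on the near cheek at (241,272). Its top corners are at about (193,208) and (303,238), and the near base corners at (122,360) and (324,406).

Run:
```python
from h import *
P=lambda c,r:np.array([(c+.5)/8-.5+270,(r+.5)/8-.5+120])
print("base pred-obs", [ (pix("scene",p)-P(*c)).round(2) for p,c in (((516.4,-282.7,0),(122,360)),((404.4,-282.7,0),(324,406)),((516.4,-282.7,10),(135,322)),((404.4,-282.7,10),(318,373)))])
m=arm.camera_model("scene");K=np.array(m["K"]);T=np.array(m["camera_from_world"]);R,t=T[:3,:3],T[:3,3];c=-R.T@t
def yplane(p,y):
    d=R.T@((np.linalg.inv(K)@[*p,1])*[1,-1,-1]);return c+d*(y-c[1])/d[1]
for y in(-300,-304,-306):
    print(y,[yplane(P(*q),y).round(1) for q in((241,272),(193,208),(303,238))])
s=arm.read_state();Rt=np.array(s["tcp_rot"]);print((Rt.T@(np.array([456.2,205.5,178])-s["position"])).round(2),s["position"])
```

```text
base pred-obs [array([-2.01,  0.33]), array([-1.22,  0.87]), array([-3.56,  2.99]), array([-0.3 ,  2.87])]
-300 [array([ 453. , -300. ,   59.7]), array([ 479.8, -300. ,   89.6]), array([ 422.3, -300. ,   86.5])]
-304 [array([ 454.4, -304. ,   57.3]), array([ 481.3, -304. ,   87.2]), array([ 423.6, -304. ,   84.1])]
-306 [array([ 455.1, -306. ,   56. ]), array([ 482., -306.,   86.]), array([ 424.3, -306. ,   82.9])]
[  1.35  -1.09 115.68] [457.58594907 204.25272676 293.67734842]
```

```bash
python3 -m creep '[[[0,0,0],0,0.0854],[[0,0,0.04],0,0.0854],[[0,0,0.08],0,0.07],[[0,0,0.1],0,0.06],[[0,0,0.116],0,0.05],[[0,0,0.116],0,0.05],[[0,0,0.116],0,0.05]]'
```

```text
time: 1.85
position: [456.1, 207.0, 179.2]
tcp_rot: [[-0.051, 0.999, -0.0], [0.999, 0.051, 0.0], [0.0, -0.0, -1.0]]
ft_force: [0.4, -0.7, 0.8]
grip_width: 50.2
grasp_force: 0.0
```

```bash
python3 -m creep '[[[0,0,0],0,0.03],[[0,0,0],0,0.01],[[0,0,0],0,0.01],[[0,0,0],0,0.01],[[0,0,0],0,0.01],[[0,0,0],0,0.01]]'
```

```text
time: 2.45
position: [457.0, 206.2, 180.1]
tcp_rot: [[-0.049, 0.999, 0.002], [0.999, 0.049, 0.001], [0.001, 0.002, -1.0]]
ft_force: [-1.7, 2.3, 6.9]
grip_width: 16.6
grasp_force: 59.8
```

```bash
python3 -m creep '[[[0,0,-0.02],0,0.01],[[0,0,-0.05],0,0.01],[[0,0,-0.08],0,0.01],[[0,0,-0.1],0,0.01],[[0,0,-0.1],0,0.01],[[0,0,-0.1],0,0.01]]'
python3 - <<'E'
from h import *
s=arm.read_state();print(s["ft_torque"],s["tcp_rot"],s["position"])
i=arm.snapshot("scene");j=arm.snapshot("top")
o=np.zeros((600,800,3),np.uint8);print(pix("scene",[456,205,110]),pix("top",[456,205,110]),pix("top",[460,35,110]))
u,v=pix("scene",[456,150,110]).astype(int)
o[:,:400]=cv2.resize(i[v-60:v+60,u-40:u+40],(400,600),interpolation=cv2.INTER_CUBIC)
o[:300,400:]=cv2.resize(j[190:265,155:255],(400,300),interpolation=cv2.INTER_CUBIC)
cv2.imwrite("pics/c3.png",o)
E
```

```text
time: 3.05
position: [456.4, 205.9, 278.8]
tcp_rot: [[-0.049, 0.999, 0.001], [0.999, 0.049, 0.0], [0.0, 0.001, -1.0]]
ft_force: [-1.2, 0.4, -1.3]
grip_width: 16.3
grasp_force: 59.0
[0.03538518 0.03289139 0.00484758] [[-4.89819230e-02  9.98799353e-01  7.90088751e-04]
 [ 9.98799656e-01  4.89817997e-02  1.74742975e-04]
 [ 1.35833202e-04  7.97699620e-04 -9.99999673e-01]] [456.40092862 205.8599892  278.77990466]
[239.25427759 217.37045785] [175.23064788 226.67323634] [240.50777802 225.07590726]
```

View pics/c3.png

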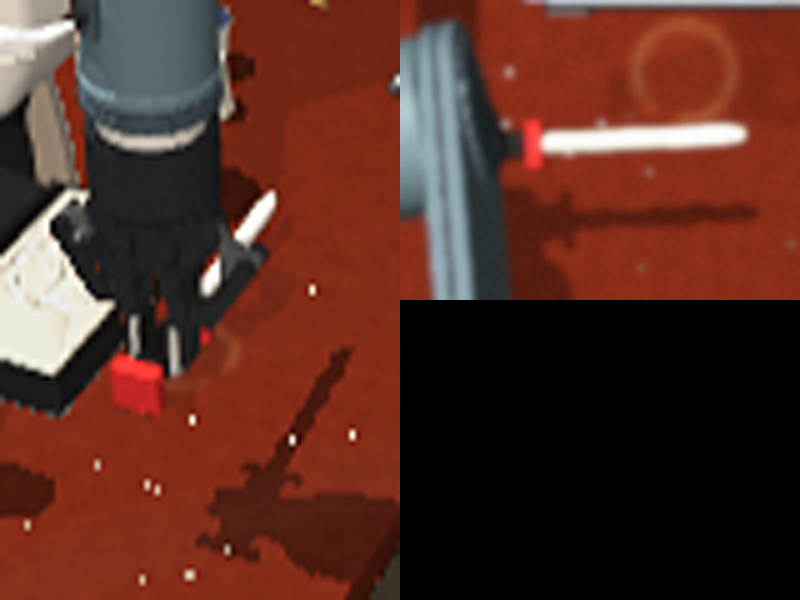

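The picture shows the axle held level by its grip, with the tip clear at top-crop (746,134). Next I carry it to the dispenser and square it up.

```bash
python3 - <<'E'
from h import *
print(pix("top",[464.7,36.2,114.3]),"obs",(746.5/4-.5+155,134.5/4-.5+190))
E
python3 -m creep '[[[-0.03,-0.0015,0],0.1,0.01],[[-0.075,-0.0037,0],0.2,0.01],[[-0.12,-0.0059,0],0.3,0.01],[[-0.165,-0.0081,0],0.47,0.01],[[-0.21,-0.0103,0],0.47,0.01],[[-0.255,-0.0125,0],0.47,0.01],[[-0.295,-0.0145,0],0.47,0.01],[[-0.318,-0.0156,0],0.47,0.01],[[-0.325,-0.016,0],0.47,0.01],[[-0.325,-0.016,0],0.47,0.01]]'
```

```text
[239.98762798 223.24317015] obs (341.125, 223.125)
time: 4.15
position: [456.2, -120.0, 277.6]
tcp_rot: [[0.002, 1.0, -0.002], [1.0, -0.002, 0.001], [0.001, -0.002, -1.0]]
ft_force: [-0.3, 0.1, -1.5]
grip_width: 16.4
grasp_force: 58.9
```

```bash
python3 -m creep '[[[0,0,0],0,0.01],[[0,0,0.02],0,0.01],[[0,0,0.04],0,0.01],[[0,0,0.05],0,0.01],[[0,0,0.056],0,0.01],[[0,0,0.056],0,0.01],[[0,0,0.056],0,0.01]]'
python3 - <<'E'
from h import *
s=arm.read_state();print(s["ft_force"],s["tcp_rot"],s["position"])
i=arm.snapshot("scene");j=arm.snapshot("top")
cv2.imwrite("pics/s4.png",i);cv2.imwrite("pics/t4.png",j)
o=np.zeros((600,800,3),np.uint8)
o[:,:400]=cv2.resize(i[130:190,275:315],(400,600),interpolation=cv2.INTER_CUBIC)
o[:300,400:]=cv2.resize(j[195:255,340:420],(400,300),interpolation=cv2.INTER_CUBIC)
cv2.imwrite("pics/c4.png",o)
E
```

```text
time: 4.85
position: [456.9, -119.2, 223.2]
tcp_rot: [[-0.001, 1.0, 0.001], [1.0, 0.001, -0.0], [-0.0, 0.001, -1.0]]
ft_force: [-0.6, 0.7, -0.6]
grip_width: 16.7
grasp_force: 58.9
[-0.56532101  0.65599038 -0.62202158] [[-5.31634055e-04  9.99999638e-01  6.64345717e-04]
 [ 9.99999809e-01  5.31843297e-04 -3.14821456e-04]
 [-3.15174669e-04  6.64178221e-04 -9.99999730e-01]] [ 456.94091312 -119.23757189  223.17325024]
```

View pics/c4.png

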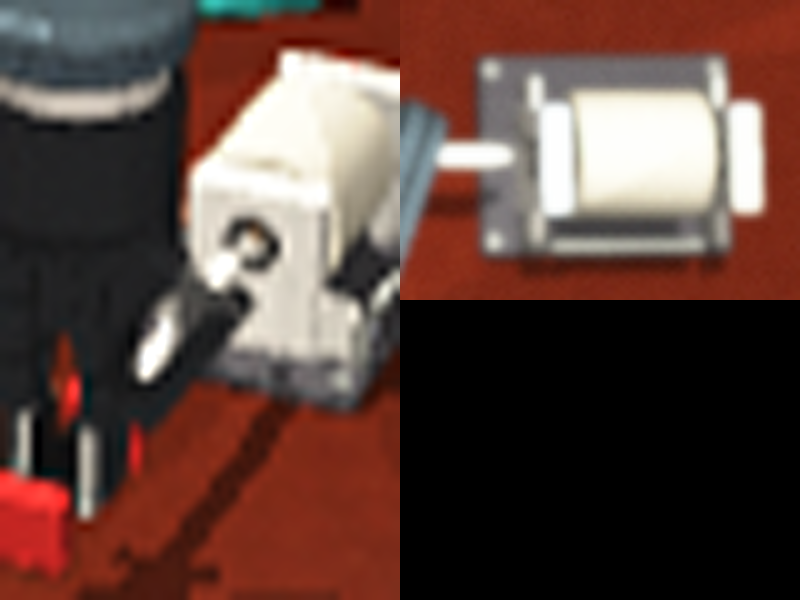

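The scene crop shows the tip at about (232,258), just short of the bore at (249,243). The top crop shows the rod axis at row 156 and the near cheek over rows 101 to 215.

Run:
```python
from h import *
S=lambda p:((pix("scene",p)-[275,130]+.5)*10-.5).round(1)
Tt=lambda p:((pix("top",p)-[340,195]+.5)*5-.5).round(1)
for y in(-220,-240,-260,-280,-290,-304): print(y,S([456.9,y,58.7]),Tt([456.9,y,58.7]))
print("bore shifts dx,dz", S([466.9,-304,58.7]),S([456.9,-304,68.7]))
for x in(428.5,484.5): print(Tt([x,-304,82]),Tt([x,-304,86]))
i=cv2.imread("pics/t4.png").astype(float).sum(2)
# sub-pixel row centres: rod columns vs cheek columns
for u in(350,354,358,360): c=i[215:238,u];c=np.clip(c-300,0,None);print(u,(c@np.arange(215,238)/c.sum()).round(2))
for u in(370,371,372,408,409): c=i[205:250,u];w=np.where(c>550)[0];print(u,w.min()+205,w.max()+205,c[w.min()-1:w.min()+2],c[w.max()-1:w.max()+3])
```

```text
-220 [167.1 337.5] [-20.5 158.8]
-240 [186.3 312.5] [ 16.6 158.7]
-260 [205.2 288. ] [ 53.6 158.7]
-280 [223.8 263.9] [ 90.7 158.7]
-290 [233.  252.1] [109.2 158.7]
-304 [245.6 235.6] [135.1 158.6]
bore shifts dx,dz [222.1 230.3] [246.9 213.8]
[145.7 211.9] [147.4 212. ]
[143.9 106.2] [145.6 106. ]
350 225.64
354 225.65
358 225.42
360 226.09
370 215 237 [400. 561. 723.] [754. 704. 481. 294.]
371 215 237 [395. 562. 725.] [755. 701. 463. 262.]
372 216 237 [548. 714. 756.] [750. 681. 438. 239.]
408 215 237 [318. 554. 723.] [721. 560. 329. 215.]
409 216 237 [547. 723. 756.] [725. 567. 335. 210.]
```

```bash
python3 -m creep '[[[0,-0.0018,0.0025],0,0.01],[[-0.006,-0.0018,0.0025],0,0.01],[[-0.011,-0.0018,0.0025],0,0.01],[[-0.011,-0.0018,0.0025],0,0.01]]'; python3 -m creep '[[[-0.001,0,0],0,0.01],[[-0.002,0,0],0,0.01],[[-0.003,0,0],0,0.01],[[-0.004,0,0],0,0.01],[[-0.004,0,0],0,0.01]]'
```

```text
time: 5.35
position: [455.0, -131.4, 220.4]
tcp_rot: [[0.001, 1.0, 0.001], [1.0, -0.001, -0.001], [-0.001, 0.001, -1.0]]
ft_force: [-0.1, 0.0, -1.7]
grip_width: 16.5
grasp_force: 58.9
time: 5.85
position: [454.8, -134.5, 220.2]
tcp_rot: [[0.0, 1.0, 0.0], [1.0, -0.0, -0.0], [-0.0, 0.0, -1.0]]
ft_force: [-0.7, -0.5, -1.1]
grip_width: 16.3
grasp_force: 58.9
```

```bash
python3 -m creep '[[[-0.0005,0,0],0,0.01],[[-0.001,0,0],0,0.01],[[-0.0015,0,0],0,0.01],[[-0.002,0,0],0,0.01],[[-0.002,0,0],0,0.01]]'
```

```text
time: 6.35
position: [454.8, -136.5, 220.2]
tcp_rot: [[0.0, 1.0, 0.0], [1.0, -0.0, -0.0], [-0.0, 0.0, -1.0]]
ft_force: [-0.1, -0.0, -1.4]
grip_width: 16.3
grasp_force: 58.9
```

```bash
python3 -m creep '[[[-0.0005,0,0],0,0.01],[[-0.001,0,0],0,0.01],[[-0.0015,0,0],0,0.01],[[-0.002,0,0],0,0.01],[[-0.002,0,0],0,0.01]]'
```

```text
time: 6.85
position: [454.8, -138.5, 220.2]
tcp_rot: [[0.0, 1.0, 0.0], [1.0, -0.0, -0.0], [-0.0, 0.0, -1.0]]
ft_force: [0.3, 0.5, -1.6]
grip_width: 16.9
grasp_force: 58.9
```

```bash
python3 -m creep '[[[-0.0005,0,0],0,0.01],[[-0.001,0,0],0,0.01],[[-0.0015,0,0],0,0.01],[[-0.002,0,0],0,0.01],[[-0.002,0,0],0,0.01]]'
```

```text
time: 7.35
position: [454.8, -140.5, 220.2]
tcp_rot: [[0.0, 1.0, 0.0], [1.0, -0.0, -0.0], [-0.0, 0.0, -1.0]]
ft_force: [-0.4, 0.5, -1.7]
grip_width: 16.7
grasp_force: 58.9
```

```bash
python3 -m creep '[[[-0.0005,0,0],0,0.01],[[-0.001,0,0],0,0.01],[[-0.0015,0,0],0,0.01],[[-0.002,0,0],0,0.01],[[-0.002,0,0],0,0.01]]'
```

```text
time: 7.85
position: [454.8, -142.5, 220.2]
tcp_rot: [[0.0, 1.0, 0.0], [1.0, -0.0, -0.0], [-0.0, 0.0, -1.0]]
ft_force: [-0.4, 0.5, -1.3]
grip_width: 16.8
grasp_force: 58.9
```

```bash
python3 -m creep '[[[-0.0005,0,0],0,0.01],[[-0.001,0,0],0,0.01],[[-0.0015,0,0],0,0.01],[[-0.002,0,0],0,0.01],[[-0.002,0,0],0,0.01]]'
```

```text
time: 8.35
position: [454.8, -144.5, 220.3]
tcp_rot: [[0.0, 1.0, 0.0], [1.0, -0.0, -0.0], [-0.0, 0.0, -1.0]]
ft_force: [-0.1, -0.2, -2.1]
grip_width: 16.3
grasp_force: 59.0
```

```bash
python3 -m creep '[[[-0.0005,0,0],0,0.01],[[-0.001,0,0],0,0.01],[[-0.0015,0,0],0,0.01],[[-0.002,0,0],0,0.01],[[-0.0025,0,0],0,0.01],[[-0.003,0,0],0,0.01],[[-0.003,0,0],0,0.01]]'
```

```text
time: 9.05
position: [454.8, -147.5, 220.2]
tcp_rot: [[0.0, 1.0, 0.0], [1.0, -0.0, -0.0], [-0.0, 0.0, -1.0]]
ft_force: [0.6, 0.8, -0.9]
grip_width: 16.6
grasp_force: 59.0
```

```bash
python3 -m creep '[[[-0.0005,0,0],0,0.01],[[-0.001,0,0],0,0.01],[[-0.0015,0,0],0,0.01],[[-0.002,0,0],0,0.01],[[-0.0025,0,0],0,0.01],[[-0.003,0,0],0,0.01],[[-0.003,0,0],0,0.01]]'
python3 - <<'E'
from h import *
i=arm.snapshot("scene");j=arm.snapshot("top")
o=np.zeros((600,800,3),np.uint8)
o[:,:400]=cv2.resize(i[130:190,275:315],(400,600),interpolation=cv2.INTER_CUBIC)
o[:300,400:]=cv2.resize(j[195:255,340:420],(400,300),interpolation=cv2.INTER_CUBIC)
cv2.imwrite("pics/c5.png",o)
E
```

```text
time: 9.75
position: [454.8, -150.5, 220.2]
tcp_rot: [[0.0, 1.0, 0.0], [1.0, -0.0, -0.0], [-0.0, 0.0, -1.0]]
ft_force: [-0.2, 0.6, -1.5]
grip_width: 16.6
grasp_force: 59.0
```

View pics/c5.png

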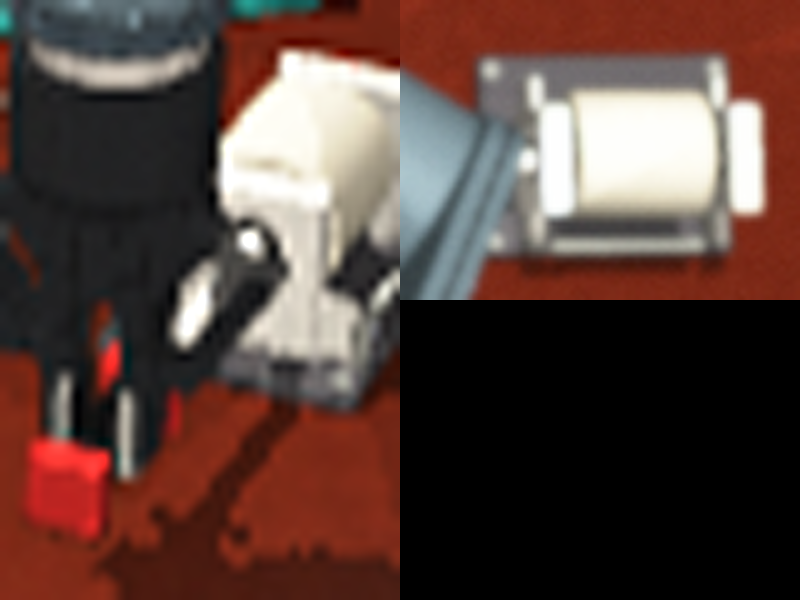

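The scene crop shows the rod end inside the ring at (250,240), so the rod has entered the near bore without force. Next I feel for the bore walls to centre it.

```bash
python3 -m creep '[[[0,0.0005,0],0,0.01],[[0,0.001,0],0,0.01],[[0,0.001,0],0,0.01],[[0,0.001,0],0,0.01]]'; python3 -m creep '[[[0,-0.001,0],0,0.01],[[0,-0.0015,0],0,0.01],[[0,-0.002,0],0,0.01],[[0,-0.002,0],0,0.01]]'
```

```text
time: 10.25
position: [455.8, -150.4, 220.2]
tcp_rot: [[0.0, 1.0, -0.0], [1.0, -0.0, 0.0], [0.0, -0.0, -1.0]]
ft_force: [0.3, -0.4, -1.5]
grip_width: 16.7
grasp_force: 59.0
time: 10.65
position: [453.9, -150.5, 220.3]
tcp_rot: [[-0.0, 1.0, 0.0], [1.0, 0.0, -0.0], [-0.0, 0.0, -1.0]]
ft_force: [0.1, -0.2, -1.0]
grip_width: 16.2
grasp_force: 59.0
```

```bash
python3 -m creep '[[[0,0.001,0],0,0.01],[[0,0.001,0.0005],0,0.01],[[0,0.001,0.001],0,0.01],[[0,0.001,0.001],0,0.01],[[0,0.001,0.001],0,0.01]]'; python3 -m creep '[[[0,0,-0.001],0,0.01],[[0,0,-0.0015],0,0.01],[[0,0,-0.002],0,0.01],[[0,0,-0.002],0,0.01]]'
```

```text
time: 11.15
position: [454.8, -150.4, 219.3]
tcp_rot: [[0.0, 1.0, 0.0], [1.0, -0.0, -0.0], [-0.0, 0.0, -1.0]]
ft_force: [0.2, 0.7, 0.4]
grip_width: 16.4
grasp_force: 59.1
time: 11.55
position: [454.7, -150.4, 221.1]
tcp_rot: [[0.0, 1.0, -0.0], [1.0, -0.0, 0.0], [0.0, -0.0, -1.0]]
ft_force: [1.2, 0.3, -0.6]
grip_width: 16.4
grasp_force: 59.0
```

```bash
python3 -m creep '[[[0,0,0.0007],0,0.01],[[-0.001,0,0.0007],0,0.01],[[-0.002,0,0.0007],0,0.01],[[-0.003,0,0.0007],0,0.01],[[-0.004,0,0.0007],0,0.01],[[-0.005,0,0.0007],0,0.01],[[-0.006,0,0.0007],0,0.01],[[-0.007,0,0.0007],0,0.01],[[-0.008,0,0.0007],0,0.01],[[-0.008,0,0.0007],0,0.01]]'
```

```text
time: 12.55
position: [454.8, -158.6, 220.5]
tcp_rot: [[0.0, 1.0, 0.0], [1.0, -0.0, -0.0], [-0.0, 0.0, -1.0]]
ft_force: [0.5, 0.9, -0.6]
grip_width: 16.6
grasp_force: 59.0
```

```bash
python3 -m creep '[[[-0.0015,0,0],0,0.01],[[-0.003,0,0],0,0.01],[[-0.0045,0,0],0,0.01],[[-0.006,0,0],0,0.01],[[-0.0075,0,0],0,0.01],[[-0.009,0,0],0,0.01],[[-0.0105,0,0],0,0.01],[[-0.012,0,0],0,0.01],[[-0.0135,0,0],0,0.01],[[-0.015,0,0],0,0.01]]'
```

```text
time: 13.55
position: [454.8, -173.5, 220.5]
tcp_rot: [[0.0, 1.0, -0.0], [1.0, -0.0, 0.0], [0.0, -0.0, -1.0]]
ft_force: [-0.3, 0.5, -0.4]
grip_width: 16.7
grasp_force: 59.0
```

```bash
python3 -m creep '[[[-0.0015,0,0],0,0.01],[[-0.003,0,0],0,0.01],[[-0.0045,0,0],0,0.01],[[-0.006,0,0],0,0.01],[[-0.0075,0,0],0,0.01],[[-0.009,0,0],0,0.01],[[-0.0105,0,0],0,0.01],[[-0.012,0,0],0,0.01],[[-0.0135,0,0],0,0.01],[[-0.015,0,0],0,0.01]]'
```

```text
time: 14.55
position: [454.8, -188.6, 220.5]
tcp_rot: [[0.0, 1.0, -0.0], [1.0, -0.0, -0.0], [-0.0, -0.0, -1.0]]
ft_force: [-0.3, 0.4, -1.6]
grip_width: 17.0
grasp_force: 59.0
```

```bash
python3 -m creep '[[[0,0.0007,0],0,0.01],[[0,0.0014,0],0,0.01],[[0,0.0014,0],0,0.01]]'; python3 -m creep '[[[0,-0.0014,0],0,0.01],[[0,-0.0021,0],0,0.01],[[0,-0.0028,0],0,0.01],[[0,-0.0028,0],0,0.01]]';  python3 -m creep '[[[0,0.0014,0.0007],0,0.01],[[0,0.0014,0.0014],0,0.01],[[0,0.0014,0.0014],0,0.01]]'; python3 -m creep '[[[0,0,-0.0014],0,0.01],[[0,0,-0.0021],0,0.01],[[0,0,-0.0028],0,0.01],[[0,0,-0.0028],0,0.01]]'
```

```text
time: 14.85
position: [456.2, -188.4, 220.5]
tcp_rot: [[0.0, 1.0, -0.0], [1.0, -0.0, 0.0], [0.0, -0.0, -1.0]]
ft_force: [-0.3, -0.9, -0.0]
grip_width: 16.7
grasp_force: 59.0
time: 15.25
position: [453.5, -188.4, 220.7]
tcp_rot: [[-0.0, 1.0, 0.001], [1.0, 0.0, -0.0], [-0.0, 0.001, -1.0]]
ft_force: [0.9, 1.1, -0.8]
grip_width: 17.1
grasp_force: 59.0
time: 15.55
position: [454.8, -188.4, 219.2]
tcp_rot: [[-0.0, 1.0, 0.0], [1.0, 0.0, -0.0], [-0.0, 0.0, -1.0]]
ft_force: [0.9, 0.8, 2.3]
grip_width: 17.0
grasp_force: 59.3
time: 15.95
position: [454.7, -188.4, 221.8]
tcp_rot: [[0.0, 1.0, -0.0], [1.0, -0.0, 0.0], [0.0, -0.0, -1.0]]
ft_force: [0.3, -0.2, -1.8]
grip_width: 16.8
grasp_force: 59.0
```

```bash
python3 -m creep '[[[-0.001,0,0.0005],0,0.01],[[-0.004,0,0.0011],0,0.01],[[-0.008,0,0.0011],0,0.01],[[-0.012,0,0.0011],0,0.01],[[-0.016,0,0.0011],0,0.01],[[-0.02,0,0.0011],0,0.01],[[-0.024,0,0.0011],0,0.01],[[-0.028,0,0.0011],0,0.01],[[-0.032,0,0.0011],0,0.01],[[-0.034,0,0.0011],0,0.01]]'; python3 -m creep '[[[-0.0005,0,0],0,0.01],[[-0.001,0,0],0,0.01],[[-0.0015,0,0],0,0.01],[[-0.002,0,0],0,0.01],[[-0.0025,0,0],0,0.01],[[-0.003,0,0],0,0.01],[[-0.0035,0,0],0,0.01],[[-0.004,0,0],0,0.01],[[-0.0045,0,0],0,0.01],[[-0.005,0,0],0,0.01]]'
```

```text
time: 16.95
position: [454.8, -222.9, 220.8]
tcp_rot: [[0.0, 1.0, 0.0], [1.0, -0.0, -0.0], [-0.0, 0.0, -1.0]]
ft_force: [-0.4, 0.5, -1.4]
grip_width: 16.5
grasp_force: 58.9
time: 17.95
position: [454.8, -227.5, 220.8]
tcp_rot: [[0.0, 1.0, 0.0], [1.0, -0.0, 0.0], [0.0, 0.0, -1.0]]
ft_force: [0.7, -0.6, -2.1]
grip_width: 16.3
grasp_force: 58.9
```

```bash
python3 -m creep '[[[-0.0005,0,0],0,0.01],[[-0.001,0,0],0,0.01],[[-0.0015,0,0],0,0.01],[[-0.002,0,0],0,0.01],[[-0.0025,0,0],0,0.01],[[-0.003,0,0],0,0.01],[[-0.0035,0,0],0,0.01],[[-0.0035,0,0],0,0.01]]'
```

```text
time: 18.75
position: [454.8, -231.0, 220.8]
tcp_rot: [[0.0, 1.0, -0.0], [1.0, -0.0, -0.0], [-0.0, -0.0, -1.0]]
ft_force: [-0.0, 0.7, -1.7]
grip_width: 17.0
grasp_force: 58.9
```

```bash
python3 -m creep '[[[-0.0005,0,0],0,0.01],[[-0.001,0,0],0,0.01],[[-0.0015,0,0],0,0.01],[[-0.002,0,0],0,0.01],[[-0.002,0,0],0,0.01]]'
```

```text
time: 19.25
position: [454.8, -233.0, 220.8]
tcp_rot: [[0.0, 1.0, 0.0], [1.0, -0.0, -0.0], [-0.0, 0.0, -1.0]]
ft_force: [-0.8, 0.1, -1.0]
grip_width: 16.3
grasp_force: 58.9
```

```bash
python3 -m creep '[[[-0.0005,0,0],0,0.01],[[-0.001,0,0],0,0.01],[[-0.0015,0,0],0,0.01],[[-0.002,0,0],0,0.01],[[-0.002,0,0],0,0.01]]'
```

```text
time: 19.75
position: [454.8, -235.0, 220.8]
tcp_rot: [[0.0, 1.0, 0.0], [1.0, -0.0, -0.0], [-0.0, 0.0, -1.0]]
ft_force: [0.3, -0.4, -1.2]
grip_width: 16.7
grasp_force: 58.9
```

```bash
python3 -m creep '[[[-0.0005,0,0],0,0.01],[[-0.001,0,0],0,0.01],[[-0.0015,0,0],0,0.01],[[-0.002,0,0],0,0.01],[[-0.0025,0,0],0,0.01],[[-0.003,0,0],0,0.01],[[-0.003,0,0],0,0.01]]'
```

```text
time: 20.45
position: [454.8, -238.0, 220.8]
tcp_rot: [[0.0, 1.0, 0.0], [1.0, -0.0, -0.0], [-0.0, 0.0, -1.0]]
ft_force: [-0.7, 0.6, -1.0]
grip_width: 16.5
grasp_force: 58.9
```

```bash
python3 -m creep '[[[-0.0005,0,0],0,0.01],[[-0.001,0,0],0,0.01],[[-0.0015,0,0],0,0.01],[[-0.002,0,0],0,0.01],[[-0.0025,0,0],0,0.01],[[-0.003,0,0],0,0.01],[[-0.003,0,0],0,0.01]]'
```

```text
time: 21.15
position: [454.8, -241.0, 220.8]
tcp_rot: [[0.0, 1.0, 0.0], [1.0, -0.0, -0.0], [-0.0, 0.0, -1.0]]
ft_force: [0.0, 0.2, -1.4]
grip_width: 16.7
grasp_force: 58.9
```

```bash
python3 -m creep '[[[-0.0005,0,0],0,0.01],[[-0.001,0,0],0,0.01],[[-0.0015,0,0],0,0.01],[[-0.002,0,0],0,0.01],[[-0.0025,0,0],0,0.01],[[-0.003,0,0],0,0.01],[[-0.0035,0,0],0,0.01],[[-0.004,0,0],0,0.01],[[-0.004,0,0],0,0.01]]'
```

```text
time: 22.05
position: [454.8, -245.0, 220.8]
tcp_rot: [[0.0, 1.0, 0.0], [1.0, -0.0, -0.0], [-0.0, 0.0, -1.0]]
ft_force: [-0.2, 0.0, -0.4]
grip_width: 16.7
grasp_force: 58.9
```

```bash
python3 -m creep '[[[-0.0005,0,0],0,0.01],[[-0.001,0,0],0,0.01],[[-0.0015,0,0],0,0.01],[[-0.002,0,0],0,0.01],[[-0.0025,0,0],0,0.01],[[-0.003,0,0],0,0.01],[[-0.0035,0,0],0,0.01],[[-0.004,0,0],0,0.01],[[-0.004,0,0],0,0.01]]'
```

```text
time: 22.95
position: [454.8, -249.0, 220.8]
tcp_rot: [[0.0, 1.0, 0.0], [1.0, -0.0, -0.0], [-0.0, 0.0, -1.0]]
ft_force: [0.3, 0.1, -1.5]
grip_width: 16.4
grasp_force: 58.9
```

```bash
python3 -m creep '[[[-0.001,0,0],0,0.01],[[-0.002,0,0],0,0.01],[[-0.003,0,0],0,0.01],[[-0.004,0,0],0,0.01],[[-0.005,0,0],0,0.01],[[-0.006,0,0],0,0.01],[[-0.007,0,0],0,0.01],[[-0.008,0,0],0,0.01],[[-0.0085,0,0],0,0.01],[[-0.009,0,0],0,0.01]]'
```

```text
time: 23.95
position: [454.8, -258.0, 220.8]
tcp_rot: [[0.0, 1.0, -0.0], [1.0, -0.0, -0.0], [-0.0, -0.0, -1.0]]
ft_force: [0.2, -0.5, -0.6]
grip_width: 16.9
grasp_force: 58.9
```

```bash
python3 -m creep '[[[-0.0003,0,0],0,0.01],[[-0.0006,0,0],0,0.01],[[-0.0009,0,0],0,0.01],[[-0.0012,0,0],0,0.01],[[-0.0015,0,0],0,0.01],[[-0.0015,0,0],0,0.01]]'
```

```text
time: 24.55
position: [454.8, -259.5, 220.8]
tcp_rot: [[0.0, 1.0, 0.0], [1.0, -0.0, -0.0], [-0.0, 0.0, -1.0]]
ft_force: [0.1, 0.3, -1.0]
grip_width: 16.5
grasp_force: 58.9
```

```bash
python3 -m creep '[[[-0.0003,0,0],0,0.01],[[-0.0006,0,0],0,0.01],[[-0.0009,0,0],0,0.01],[[-0.0012,0,0],0,0.01],[[-0.0012,0,0],0,0.01]]'
```

```text
time: 25.05
position: [454.8, -260.7, 220.8]
tcp_rot: [[0.0, 1.0, 0.0], [1.0, -0.0, -0.0], [-0.0, 0.0, -1.0]]
ft_force: [0.4, 0.1, -0.9]
grip_width: 16.6
grasp_force: 58.9
```

```bash
python3 -m creep '[[[-0.0003,0,0],0,0.01],[[-0.0006,0,0],0,0.01],[[-0.001,0,0],0,0.01],[[-0.001,0,0],0,0.01]]'
```

```text
time: 25.45
position: [454.8, -261.7, 220.8]
tcp_rot: [[0.0, 1.0, 0.0], [1.0, -0.0, -0.0], [-0.0, 0.0, -1.0]]
ft_force: [0.9, -0.4, -0.9]
grip_width: 16.3
grasp_force: 58.9
```

```bash
python3 -m creep '[[[-0.0003,0,0],0,0.01],[[-0.0006,0,0],0,0.01],[[-0.001,0,0],0,0.01],[[-0.001,0,0],0,0.01]]'
```

```text
time: 25.85
position: [454.8, -262.4, 220.8]
tcp_rot: [[0.0, 1.0, -0.0], [1.0, -0.0, 0.001], [0.001, -0.0, -1.0]]
ft_force: [0.8, 2.6, 0.1]
grip_width: 16.7
grasp_force: 59.2
```

```bash
python3 -m creep '[[[-0.0003,0,0],0,0.01],[[-0.0006,0,0],0,0.01],[[-0.0008,0,0],0,0.01],[[-0.0008,0,0],0,0.01]]'
```

```text
time: 26.25
position: [454.8, -262.7, 220.8]
tcp_rot: [[-0.0, 1.0, -0.0], [1.0, 0.0, 0.002], [0.002, -0.0, -1.0]]
ft_force: [0.5, 6.3, 2.5]
grip_width: 16.4
grasp_force: 59.5
```

```bash
python3 -m creep '[[[-0.0004,0,0],0,0.01],[[-0.0008,0,0],0,0.01],[[-0.0008,0,0],0,0.01],[[-0.0008,0,0],0,0.01]]'
```

```text
time: 26.65
position: [454.7, -262.9, 220.9]
tcp_rot: [[-0.0, 1.0, -0.001], [1.0, 0.0, 0.003], [0.003, -0.001, -1.0]]
ft_force: [0.7, 8.1, 5.2]
grip_width: 16.3
grasp_force: 59.7
```

```bash
python3 -m creep '[[[0,0,-0.0004],0,0.01],[[-0.0004,0,-0.0008],0,0.01],[[-0.0008,0,-0.0008],0,0.01],[[-0.0008,0,-0.0008],0,0.01]]'
```

```text
time: 27.05
position: [454.7, -263.4, 221.4]
tcp_rot: [[-0.0, 1.0, -0.001], [1.0, 0.0, 0.004], [0.004, -0.001, -1.0]]
ft_force: [0.5, 8.7, 3.6]
grip_width: 16.6
grasp_force: 59.5
```

```bash
python3 -m creep '[[[-0.0004,0,0],0,0.01],[[-0.0008,0,0],0,0.01],[[-0.001,0,0],0,0.01],[[-0.001,0,0],0,0.01]]'
```

```text
time: 27.45
position: [454.6, -263.8, 221.4]
tcp_rot: [[0.0, 1.0, -0.001], [1.0, -0.0, 0.005], [0.005, -0.001, -1.0]]
ft_force: [1.8, 12.2, 4.3]
grip_width: 16.5
grasp_force: 59.8
```

```bash
python3 -m creep '[[[-0.0004,0,-0.0001],0,0.01],[[-0.0008,0,-0.0002],0,0.01],[[-0.0008,0,-0.0002],0,0.01]]'
```

```text
time: 27.75
position: [454.6, -264.1, 221.6]
tcp_rot: [[-0.0, 1.0, -0.001], [1.0, 0.0, 0.006], [0.006, -0.001, -1.0]]
ft_force: [1.8, 13.9, 5.9]
grip_width: 16.8
grasp_force: 59.9
```

```bash
python3 -m creep '[[[-0.0004,0,0],0,0.01],[[-0.0004,0,0],0,0.01],[[-0.0004,0,0],0,0.01]]'
```

```text
time: 28.05
position: [454.6, -264.2, 221.6]
tcp_rot: [[-0.0, 1.0, -0.002], [1.0, 0.0, 0.007], [0.007, -0.002, -1.0]]
ft_force: [1.7, 15.4, 7.9]
grip_width: 16.8
grasp_force: 60.1
```

```bash
python3 -m creep '[[[0,0,0],0,0.01],[[0,0,0],0,0.01],[[0,0,0],0,0.01],[[0,0,0],0,0.01],[[0,0,0],0,0.01],[[0,0,0],0,0.01]]'
python3 - <<'E'
from h import *
i=arm.snapshot("scene");j=arm.snapshot("top")
o=np.zeros((600,800,3),np.uint8)
o[:,:400]=cv2.resize(i[130:190,265:305],(400,600),interpolation=cv2.INTER_CUBIC)
o[:300,400:]=cv2.resize(j[195:255,350:430],(400,300),interpolation=cv2.INTER_CUBIC)
cv2.imwrite("pics/c6.png",o)
E
```

```text
time: 28.65
position: [454.6, -264.2, 221.6]
tcp_rot: [[-0.0, 1.0, -0.002], [1.0, 0.0, 0.007], [0.007, -0.002, -1.0]]
ft_force: [3.1, 16.1, 6.6]
grip_width: 16.6
grasp_force: 60.1
```

View pics/c6.png

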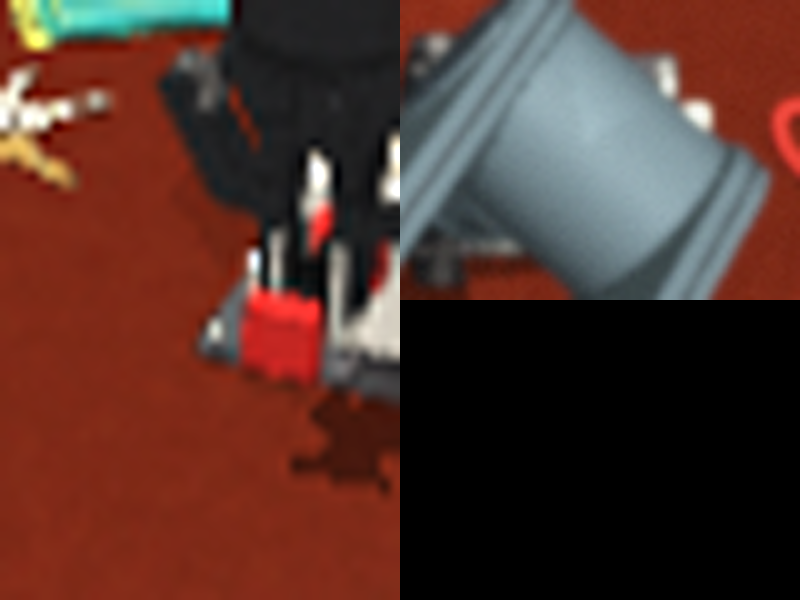

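The crop shows the cap at (282,335) and the gripper next to the cheek, with the collar pressed against it. It held at about 16 N for more than 0.5 s. Next I ease off and then release.

```bash
python3 -m creep '[[[0,0,0],0,0.01],[[0.001,0,0.0003],0,0.01],[[0.002,0,0.0006],0,0.01],[[0.0027,0,0.0009],0,0.01],[[0.0027,0,0.0009],0,0.01]]'
```

```text
time: 29.25
position: [454.7, -263.0, 220.9]
tcp_rot: [[-0.0, 1.0, -0.001], [1.0, 0.0, 0.003], [0.003, -0.001, -1.0]]
ft_force: [1.5, 8.5, 4.9]
grip_width: 16.6
grasp_force: 59.7
```

```bash
python3 -m creep '[[[0.0006,0,0],0,0.01],[[0.0012,0,0],0,0.01],[[0.0012,0,0],0,0.01]]'
```

```text
time: 29.55
position: [454.8, -262.7, 220.9]
tcp_rot: [[-0.0, 1.0, -0.0], [1.0, 0.0, 0.001], [0.001, -0.0, -1.0]]
ft_force: [0.3, 7.0, 3.1]
grip_width: 16.6
grasp_force: 59.3
```

```bash
python3 -m creep '[[[0.0004,0,0],0,0.01],[[0.0008,0,0.0002],0,0.01],[[0.0008,0,0.0002],0,0.01]]'
```

```text
time: 29.85
position: [454.8, -262.4, 220.7]
tcp_rot: [[-0.0, 1.0, -0.0], [1.0, 0.0, 0.0], [0.0, -0.0, -1.0]]
ft_force: [0.0, 5.3, 2.0]
grip_width: 16.7
grasp_force: 59.4
```

```bash
python3 -m creep '[[[0,0,0],0,0.02],[[0,0,0],0,0.025],[[0,0,0],0,0.035],[[0,0,0],0,0.045],[[0,0,0],0,0.055],[[0,0,0],0,0.055]]'
```

```text
time: 30.45
position: [454.8, -262.7, 220.7]
tcp_rot: [[0.0, 1.0, 0.0], [1.0, -0.0, -0.0], [-0.0, 0.0, -1.0]]
ft_force: [0.4, -0.0, 0.8]
grip_width: 54.9
grasp_force: 0.0
```

Released. Now I move straight up and then away along +y, so the cameras can see the dispenser.

```bash
python3 -m creep '[[[0,0,-0.01],0,0.055],[[0,0,-0.04],0,0.055],[[0,0,-0.08],0,0.055],[[0,0,-0.12],0,0.055],[[0.04,0,-0.15],0,0.055],[[0.085,0,-0.15],0,0.055],[[0.13,0,-0.15],0,0.055],[[0.17,0,-0.15],0,0.055],[[0.2,0,-0.15],0,0.055],[[0.2,0,-0.15],0,0.055]]'
python3 - <<'E'
from h import *
i=arm.snapshot("scene");j=arm.snapshot("top")
o=np.zeros((600,800,3),np.uint8)
o[:,:400]=cv2.resize(i[130:190,275:315],(400,600),interpolation=cv2.INTER_CUBIC)
o[:300,400:]=cv2.resize(j[195:255,340:420],(400,300),interpolation=cv2.INTER_CUBIC)
o[300:,400:]=cv2.resize(j,(400,300))
cv2.imwrite("pics/c7.png",o);print(pix("top",[455,-434,56]))
E
```

```text
time: 31.45
position: [454.1, -59.3, 371.6]
tcp_rot: [[-0.004, 1.0, 0.001], [1.0, 0.004, 0.001], [0.001, 0.001, -1.0]]
ft_force: [0.8, 0.1, 0.7]
grip_width: 54.9
grasp_force: 0.0
[414.52584904 226.99514989]
```

View pics/c7.png

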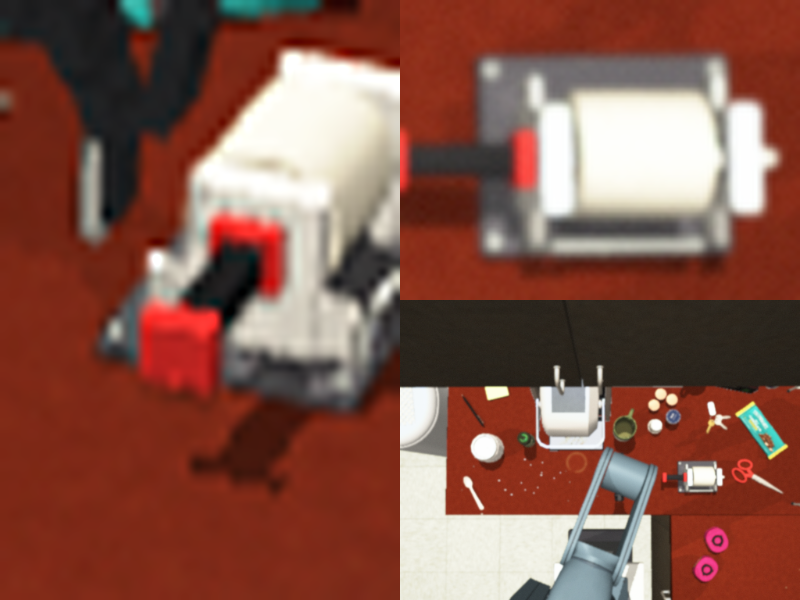

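The crop shows the red collar flat against the near cheek, with the cap at (180,348). The rod tip sticks out past the far cheek at top-crop (770,158), and the bystanders haven't moved.

```bash
python3 -m creep '[[[0,0,0],0,0.055],[[0,0,0],0,0.055],[[0,0,0],0,0.055]]'; python3 -c "
from cell import arm
print(arm.close_job())"
```

```text
time: 31.85
position: [454.9, -63.5, 370.7]
tcp_rot: [[0.002, 1.0, -0.0], [1.0, -0.002, -0.0], [-0.0, -0.0, -1.0]]
ft_force: [0.1, -0.3, -0.1]
grip_width: 55.2
grasp_force: 0.0
the job is handed in; nothing more can be done
None
```

The axle is threaded through both cheeks and the roll, its collar was pressed home at about 16 N for just over half a second (at most about 18 N total load in the readings), and it was released and handed in at 31.9 s with the bystanders undisturbed in the final picture.

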